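# Unlock the tube incubator and hold both release keys until its lid is open

### The job

Open the small bench incubator so that its blood tubes can be reached: push the black lock slide on its control deck all the way to its unlocked end, towards the two round blue release keys. Then press both blue keys down fully together, one with each fingertip, and keep both down until the clear lid has swung up fully open by itself; only then let go and withdraw. Pick nothing up, and leave the tubes in their wells and the things standing around undisturbed.

Things in the scene. Friction and masses are not known exactly. Their poses are not given: they have to be found in the camera images.
- incubator: Bench tube incubator, white, 270 x 210 mm, fixed. Origin: on the desk under its middle; x points to its back, y to its left (as seen from its front), z up. The flat control deck is the front part, x -145 to -42 mm, 60 mm above the desk, with a dark display to the right of the keys. Behind it are the wells (rim 85 mm high) under the clear lid.
- key_left_top (a point): Middle of the top of the left blue release key: round, 25 mm across, at x -100, y +30 mm in the incubator's frame, its top 72 mm above the desk when up. The point moves down with the key.
- key_right_top (a point): Middle of the top of the right blue release key, equal to the left one, at x -100, y -30 mm in the incubator's frame: 60 mm from centre to centre. Each key has a steel bezel 33 mm across and 3 mm high round it.
- key_left (a joint): Left key: 0 up, 0.006 m (6 mm) fully down. A spring pushes it up: 2 N at the start, 5 N at the bottom, then a hard stop. Each key draws back its own bolt; either bolt alone holds the lid. A key let go early drops its bolt into a second notch, which catches the lid slightly open.
- key_right (a joint): Right key, the same.
- lock_thumb (a point): Middle of the top of the black thumb piece of the lock slide: 22 mm (incubator x) by 16 mm (y), standing up from the deck to 74 mm above the desk; its underside is 61 mm above the desk. At x -100 mm, y +86 mm in the incubator's frame when locked, y +70 mm when unlocked.
- lock_slide (a joint): Lock slide: 0 locked, 0.016 m (16 mm) unlocked; it may start up to 3 mm off the locked end. It slides along the incubator's y axis towards the keys (to -y) against about 2 N of friction to a hard stop, and stays where it is left. While locked, a bar stands under both keys and they cannot be pressed.
- lid (a joint): Clear lid, hinged at its back edge (x +112 mm, 90 mm high in the incubator's frame): 0 shut, 1.2 rad fully open. Once both bolts are drawn, a spring with a damper in the hinge raises it by itself in about 5 s, and it then stays open.
- lid_edge (a point): Middle of the top front edge of the lid: when shut at x -34 mm, 130 mm above the desk. It swings up and backwards, away from the keys.
- tube_1: Blood tube with a coloured cap, 17 x 17 x 86 mm, standing loose in a well of the incubator's block under the lid. Origin: bottom of the tube. Leave alone.
- tube_2: Blood tube with a coloured cap, 17 x 17 x 86 mm, standing loose in a well of the incubator's block under the lid. Origin: bottom of the tube. Leave alone.
- tube_3: Blood tube with a coloured cap, 17 x 17 x 86 mm, standing loose in a well of the incubator's block under the lid. Origin: bottom of the tube. Leave alone.
- tube_4: Blood tube with a coloured cap, 17 x 17 x 86 mm, standing loose in a well of the incubator's block under the lid. Origin: bottom of the tube. Leave alone.
- marker: White marker pen with a black cap, 17 x 135 x 16 mm, lying loose on the desk in front of the incubator. Leave alone.
- countdown_timer: White count-down timer, 64 x 64 x 18 mm, lying loose at the front left of the incubator. Leave alone.
- dropper_bottle: White dropper bottle with a blue cap, 34 mm across and 70 mm high, loose, to the right of the incubator. Leave alone.
- label_reel: White roll of labels, 72 mm across and 31 mm high, loose, to the left of the incubator towards its back. Leave alone.

How it is judged (in metres and radians):
On the way, in this order (a step that is already met when the one before it is completed fails the run):
1. the lock slide is pushed to its unlocked end (value of joint lock_slide above 0.0135 m), for 0.2 s.
2. both release keys are held down together (value of joint each of key_left, key_right above 0.0045 m), for 0.3 s.
3. the lid has swung up open while both keys are still held down (all of step 2 and value of joint lid above 1.05 rad), for 0.1 s.
At the end, for the whole second after the job is handed in: The lid stands open (beyond 1.1 of 1.2 rad) and still, the lock slide is at its unlocked end (beyond 13.5 of 16 mm), both keys are up again (within 1 mm), the four tubes are where they were (within 10 mm) and the marker, timer, dropper bottle and label roll too (within 15 mm) (value of joint lid above 1.1 rad and velocity of joint lid below 0.05 rad/s and value of joint lock_slide above 0.0135 m and value of joint each of key_left, key_right below 0.001 m and distance of each of tube_1, tube_2, tube_3, tube_4 from where it was at the start of the episode below 0.01 m and distance of each of marker, countdown_timer, dropper_bottle, label_reel from where it was at the start of the episode below 0.015 m); the robot touches nothing.
It fails at once if a release key is let up while the lid is still on its way (value of joint lid between 0.05 and 1 rad and value of joint any of key_left, key_right below 0.002 m).
It fails at once if a tube is lifted or pulled about (distance of any of tube_1, tube_2, tube_3, tube_4 from where it was at the start of the episode above 0.015 m).
It fails at once if a thing standing around is picked up or pushed away (distance of any of marker, countdown_timer, dropper_bottle, label_reel from where it was at the start of the episode above 0.025 m).
It also fails if it takes over 53 s, if anything falls off the work surface, if the arm or the gripper's body presses on something with over 40 N, if the wrist force passes 120 N, or if a joint passes its speed limit or range.

### The arm

A 6-joint arm with a two-finger parallel gripper is mounted at the origin on a cart in front of the work surface, level with it; the furniture and walls round the work are solid. World frame = base frame: x ahead of the robot, y to its left, z up, the work surface at z = 0. Lengths are in m, angles in degrees, forces in N, time in s.
With the tool pointing down it reaches from about 0.325 to 0.85 m from the base axis. Payload 15.5 kg.
Tool frame: the origin (TCP) lies midway between the tips of the shut fingers; the grasp point (between the pads) lies 19 mm behind it; y points along the fingers, x is the direction in which the jaws open and shut, and the axes are right-handed (so a half turn about y gives the same grasp; the last joint's range is limited). The gripper opens to 91 mm and grips with 3 to 60 N. Pads are 32 mm wide; open, the fingers measure 118 mm over their backs; the gripper's body (76 mm by 178 mm) begins 60 mm behind the grasp point.
Start: joints at [-76.633, 28.281, 77.091, -0, 74.628, -5.472], TCP at [0.202, -0.592, 0.214] pointing down, gripper open.
Joint ranges: [-166.48, 166.48], [-47.26, 123.95], [12.59, 153.08], [-70.14, 250.14], [6.76, 159.57], [-176.63, 176.63]. Speed limits (degrees/s): [108.29, 108.29, 147.25, 172.46, 172.46, 172.46].

### API

Orientations are given as a 3x3 rotation matrix whose columns are the frame's x, y, z axes.
In Python, from bench import ctrl gives the robot as it stands. The module is installed in compiled form; this text tells all that it offers. Calls block until the motion is done:
- ctrl.goto(position, orientation): joint-space move of the TCP to a pose.
- ctrl.move_l(position, vel=0.15, ori=None, contact_N=None): straight line of the TCP; ori=None keeps the orientation; vel is the mean speed in m/s. With contact_N (N) it stops when the force on the tool has changed by that much, and returns True; else False.
- ctrl.movej(angles): joint-space move.
- ctrl.command_gripper(opening): opening from 0.0 (shut) to 1.0 (fully open); the grip force is fixed at half the most; returns when the fingers have stopped.
- ctrl.sleep(seconds).
- ctrl.ik(position, orientation): joint angles nearest the present ones, or None.
- ctrl.read_camera(name): name is "scene" or "top" or "wrist"; returns the picture (400x640x3 uint8, blue, green, red); there is no depth.
- ctrl.camera_params(name): a dict with "fx", "fy", "cx", "cy" (pixels), "pose" (4x4, takes a point from camera to world coordinates); the wrist camera has in their place "T_tool_cam" (4x4, takes a point from camera to tool coordinates, whose origin is the TCP and whose axes are the tool frame's). Camera axes: x right, y up, looking along -z (the intrinsics and any distortion apply to the point x, -y, -z); pixel columns grow to the right and rows downward; lengths in m; the calibration is good to about 2 mm. A picture is of the moment at which its call begins: read the wrist's pose just before it. camera_params takes no time and is no camera call.
A pose or a line that the arm cannot do raises ctrl.MotionError and nothing moves.
- ctrl.sign_off(): hands the job in, once; it reports no verdict.
Readings, each from a call of its own:
- ctrl.current_t(): time.
- ctrl.current_q(): joint angles.
- ctrl.current_dq(): joint speeds.
- ctrl.current_effort(): joint torques, N m.
- ctrl.current_tool_pos(): TCP position.
- ctrl.current_eef_rot(): TCP orientation.
- ctrl.current_contact_force(): force on the tool from outside, world axes, zero at the start.
- ctrl.current_wrist_torque(): the same for the moment, N m.
- ctrl.current_grip_width(): opening from 0.0 (shut) to 1.0 (fully open).
Only numpy, scipy, OpenCV 4.12 (cv2) and the standard library are available. Lean on these libraries where they do the work, as an engineer would, in place of code of your own. Each camera call takes 0.05 s, during which the arm holds its last target. There are 200 camera calls.

## Working session

There is one attempt and no reset: what is moved stays moved. The work goes in short steps, each a Python script; the robot and the scene stay as the last script left them, time stands still between calls to the robot, and variables do not carry over. Pictures are saved under pics/ and viewed, about 8 in all and at most 12, crops included, and the job is handed in when it is done.

```bash
mkdir -p pics
python3 - <<'E'
from bench import ctrl
import cv2
for n in("scene","top"):
    cv2.imwrite(f"pics/{n}0.png",ctrl.read_camera(n)); p=ctrl.camera_params(n); print(n,p)
print(ctrl.camera_params("wrist"),ctrl.current_eef_rot(),ctrl.current_t())
E
```

```text
scene {'fx': 441.662243812214, 'fy': 441.662243812214, 'cx': 328.8626142733145, 'cy': 193.60324339008235, 'pose': array([[ 0.90944559,  0.1692667 , -0.37981247,  0.20064593],
       [-0.41540508,  0.41076916, -0.81160786, -0.98391634],
       [ 0.01863707,  0.89588921,  0.44388645,  0.57128017],
       [ 0.        ,  0.        ,  0.        ,  1.        ]])}
top {'fx': 405.08528355977563, 'fy': 405.08528355977563, 'cx': 310.42827872007047, 'cy': 203.01573557283555, 'pose': array([[ 0.01100285,  0.99185059, -0.12693046,  0.50627793],
       [-0.99985669,  0.00927966, -0.01415927, -0.13364927],
       [-0.01286601,  0.12706806,  0.99181055,  0.9355598 ],
       [ 0.        ,  0.        ,  0.        ,  1.        ]])}
{'fx': 288.4826899060737, 'fy': 288.4826899060737, 'cx': 318.88853287106525, 'cy': 197.95089920254114, 'T_tool_cam': array([[ 9.99998759e-01,  1.52324947e-03,  4.01119039e-04,
         8.00260235e-05],
       [-7.03526776e-05,  2.97586740e-01, -9.54694782e-01,
        -1.71334793e-01],
       [-1.57360603e-03,  9.54693570e-01,  2.97586478e-01,
         8.36344561e-02],
       [ 0.00000000e+00,  0.00000000e+00,  0.00000000e+00,
         1.00000000e+00]])} [[ 3.22910802e-01 -2.62449565e-04  9.46429366e-01]
 [-9.46428754e-01  1.08108427e-03  3.22910893e-01]
 [-1.10791772e-03 -9.99999381e-01  1.00703974e-04]] 0.1
```

View pics/top0.png

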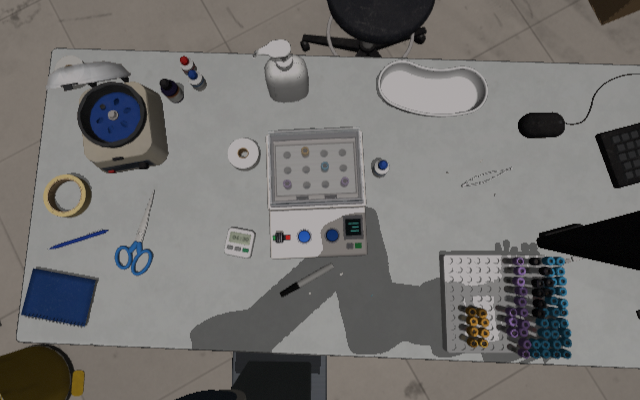

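View pics/scene0.png

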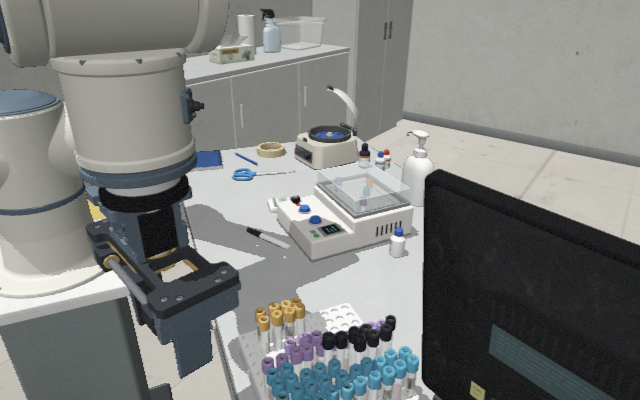

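The top view shows the incubator with the keys at about (305,236) and (332,235), and the lock thumb at about (280,238). I'll enlarge the deck.

```bash
python3 - <<'E'
import cv2
a=cv2.imread("pics/top0.png")[195:270,255:375]
cv2.imwrite("pics/crop0.png",cv2.resize(a,None,fx=6.5,fy=6.5,interpolation=cv2.INTER_CUBIC))
E
cat > h.py <<'E'
from bench import ctrl
import numpy as np, cv2
def ray(p,T,u,v):
    d=np.array([(u-p['cx'])/p['fx'],-(v-p['cy'])/p['fy'],-1.]); return T[:3,3],T[:3,:3]@d
def px2w(p,T,u,v,z):
    o,d=ray(p,T,u,v); return o+d*(z-o[2])/d[2]
def wristT(p):
    T=np.eye(4);T[:3,:3]=ctrl.current_eef_rot();T[:3,3]=ctrl.current_tool_pos();return T@p['T_tool_cam']
def ori(psi,s=1):  # tool x along -y_inc (s=1) => z=+x_inc
    c,n=np.cos(psi),np.sin(psi); xi=np.array([c,n,0]); yi=np.array([-n,c,0])
    X=-s*yi; Y=np.array([0,0,-1.]); return np.column_stack([X,Y,np.cross(X,Y)])
E
python3 - <<'E'
from h import *
a=cv2.imread("pics/top0.png"); p=ctrl.camera_params("top")
h=cv2.cvtColor(a,cv2.COLOR_BGR2HSV)
m=cv2.inRange(h,(100,120,60),(125,255,255)); m[:225]=0;m[250:]=0;m[:,:290]=0;m[:,350:]=0
n,_,st,c=cv2.connectedComponentsWithStats(m); print(st,c)
k=[px2w(p,p['pose'],*q,.070) for q,s in zip(c[1:],st[1:]) if s[4]>30]; print(k)
k=sorted(k,key=lambda q:-q[1]); d=k[0]-k[1]; psi=np.arctan2(-d[0],d[1]); print(np.linalg.norm(d),np.degrees(psi))
M=(k[0]+k[1])/2
for s in(1,-1): print(s,ctrl.ik([M[0],M[1],.2],ori(psi,s)))
E
```

```text
[[     0      0    640    400 255793]
 [   298    231     12     11    106]
 [   327    230     11     11    101]] [[319.50160872 199.47087293]
 [303.69811321 236.04716981]
 [332.00990099 234.91089109]]
[array([ 0.54590377, -0.10772078,  0.07      ]), array([ 0.5489484 , -0.16804756,  0.07      ])]
0.060403561034915176 2.8892093224557325
1 [-2.01977640e+01  2.42369715e+01  8.68187026e+01 -2.54444375e-14
  6.89443259e+01  6.69130267e+01]
-1 [-2.01977640e+01  2.42369715e+01  8.68187026e+01 -2.54444375e-14
  6.89443259e+01 -1.13086973e+02]
```

View pics/crop0.png

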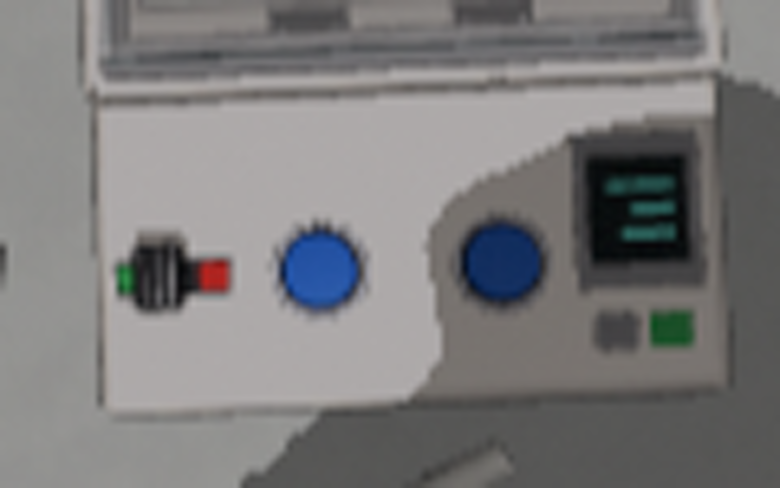

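```bash
cat >> h.py <<'E'
psi=np.radians(2.89); M=np.array([.5474,-.1379]); XI=np.array([np.cos(psi),np.sin(psi)]); YI=np.array([-XI[1],XI[0]])
R=ori(psi,-1)
def P(dx,y,z): # dx from key line, y in incubator frame
    q=M+XI*dx+YI*y; return [q[0],q[1],z]
E
python3 - <<'E'
from h import *
ctrl.goto(P(0,118,.2) if 0 else P(0,.118,.2),R)
ctrl.command_gripper(0)
p=ctrl.camera_params("wrist");T=wristT(p); a=ctrl.read_camera("wrist"); np.save("T1.npy",T)
cv2.imwrite("pics/w1.png",a); print(ctrl.current_t(),ctrl.current_tool_pos(),ctrl.current_grip_width())
def proj(w):
    q=T[:3,:3].T@(np.array(w)-T[:3,3]); return p['cx']-p['fx']*q[0]/q[2],p['cy']+p['fy']*q[1]/q[2]
for n,w in dict(kl=P(0,.03,.072),kr=P(0,-.03,.072),th=P(0,.086,.074),tcp=ctrl.current_tool_pos()).items(): print(n,proj(w))
E
```

```text
3.8833 [ 0.54143683 -0.0200407   0.19998941] 0.004834094908987805
kl (np.float64(237.8203519233021), np.float64(191.49925519241754))
kr (np.float64(182.2274502361656), np.float64(191.57891231934315))
th (np.float64(289.5402262256209), np.float64(191.9369031508931))
tcp (np.float64(319.6691356684021), np.float64(244.97697423798596))
```

View pics/w1.png

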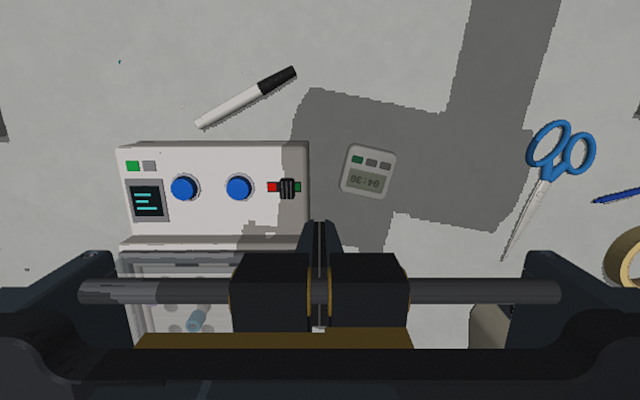

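Run:
```python
from h import *
a=cv2.imread("pics/w1.png"); p=ctrl.camera_params("wrist");T=np.load("T1.npy")
c=a[165:210,155:315]; cv2.imwrite("pics/w1c.png",cv2.resize(c,None,fx=5,fy=5,interpolation=cv2.INTER_CUBIC))
h=cv2.cvtColor(a,cv2.COLOR_BGR2HSV); m=cv2.inRange(h,(100,120,60),(125,255,255)); m[:165]=0;m[210:]=0;m[:,:168]=0;m[:,260:]=0
n,_,st,ce=cv2.connectedComponentsWithStats(m)
for s in st[1:]:
    if s[4]<50: continue
    x,y,w,hh,_=s
    for nm,u,v in(("rear",x+w/2-.5,y+hh-.5),("front",x+w/2-.5,y-.5),("l",x-.5,y+hh/2),("r",x+w-.5,y+hh/2)):
        q=px2w(p,T,u,v,.072)[:2]-M; print(s,nm,q@XI*1e3,q@YI*1e3)
for u in(280,295,288):
    q=px2w(p,T,u,188,.074)[:2]-M; print(u,q@XI*1e3,q@YI*1e3)
```

```text
[171 177  24  23 419] rear 8.962026352244374 -30.974780139210704
[171 177  24  23 419] front -16.647044564409978 -27.348668598051002
[171 177  24  23 419] l -3.4614153249077897 -42.126466680293326
[171 177  24  23 419] r -3.4228867491959627 -16.31065141552782
[227 177  22  23 412] rear 9.050711087316875 28.88394988884129
[227 177  22  23 412] front -16.559191363617153 31.063732428186942
[227 177  22  23 412] l -3.371518026837315 18.10861849767527
[227 177  22  23 412] r -3.336203827943796 41.770662007323516
280 -4.387339823243355 75.95246634792223
295 -4.363429988549723 91.96785270203155
288 -4.374587827308856 84.49406206757142
```

View pics/w1c.png

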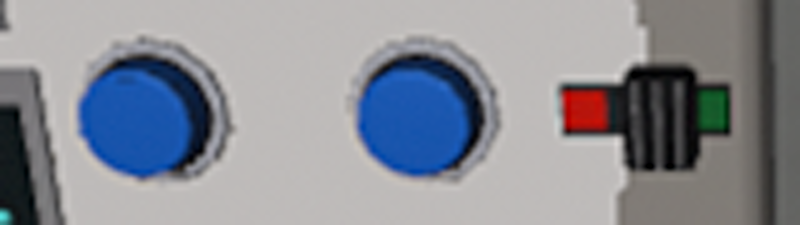

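The top faces of the keys are at (238,189) and (182,189), within about 2 mm of the prediction (shift x by −1.5 mm). The thumb is at (287,188), so y is about +84. Next I push the slide.

Run:
```python
from h import *
def f(): return ctrl.current_contact_force().round(1)
def y(): return ((np.array(ctrl.current_tool_pos())[:2]-M)@YI*1e3).round(2), round(ctrl.current_tool_pos()[2],4)
ctrl.move_l(P(-.0015,.118,.085),vel=.1)
print(ctrl.move_l(P(-.0015,.118,.0655),vel=.04,contact_N=6),y(),f())
print(ctrl.move_l(P(-.0015,.084,.0655),vel=.02,contact_N=14),y(),f())
ctrl.sleep(.3); print(y(),f())
ctrl.move_l(P(-.0015,.100,.0655),vel=.05)
ctrl.move_l(P(-.0015,.100,.16),vel=.15)
p=ctrl.camera_params("wrist");T=wristT(p); cv2.imwrite("pics/w2.png",ctrl.read_camera("wrist")[120:320,100:420])
def proj(w):
    q=T[:3,:3].T@(np.array(w)-T[:3,3]); return p['cx']-p['fx']*q[0]/q[2],p['cy']+p['fy']*q[1]/q[2]
for n,w in dict(kl=P(0,.03,.072),th=P(0,.070,.074)).items(): print(n,np.array(proj(w))-[100,120])
i=cv2.imread("pics/w2.png");cv2.imwrite("pics/w2.png",cv2.resize(i,None,fx=2.5,fy=2.5))
print(ctrl.current_t())
```

```text
False (np.float64(117.99), np.float64(0.0654)) [1.2 0.  0.3]
True (np.float64(87.23), np.float64(0.0654)) [1.  5.7 4.3]
(np.float64(87.2), np.float64(0.0654)) [2.  5.5 4.4]
kl [145.31423079  85.53150707]
th [187.3795742   86.09980546]
8.7917
```

View pics/w2.png

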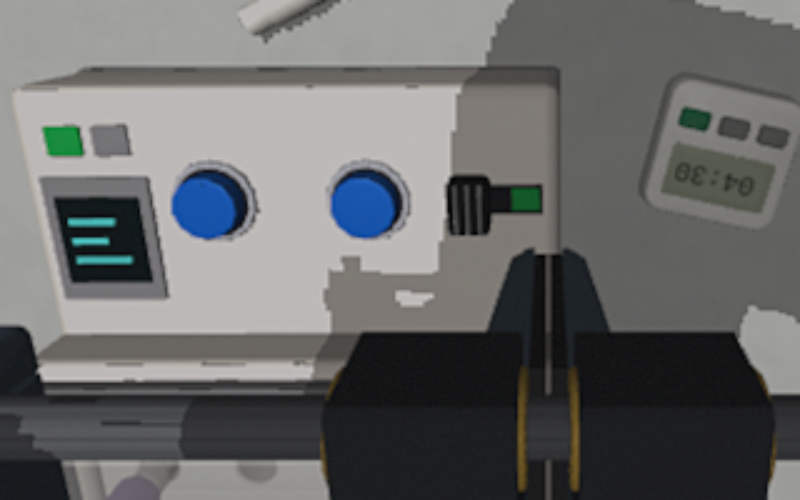

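The slide is at its unlocked end: the thumb sits at the predicted y = +70 and the red mark is covered. Next I move over the keys, set the finger spacing and press.

Run:
```python
from h import *
ctrl.move_l(P(-.004,0,.16),vel=.15)
ctrl.command_gripper(.53)
ctrl.move_l(P(-.004,0,.085),vel=.1)
print(ctrl.current_grip_width(),ctrl.current_contact_force().round(1),ctrl.current_t())
i=ctrl.read_camera("wrist")[120:320,150:470];cv2.imwrite("pics/w3.png",cv2.resize(i,None,fx=2.5,fy=2.5))
```

```text
0.5305945077840337 [ 0.6 -0.2  0.3] 11.3667
```

View pics/w3.png

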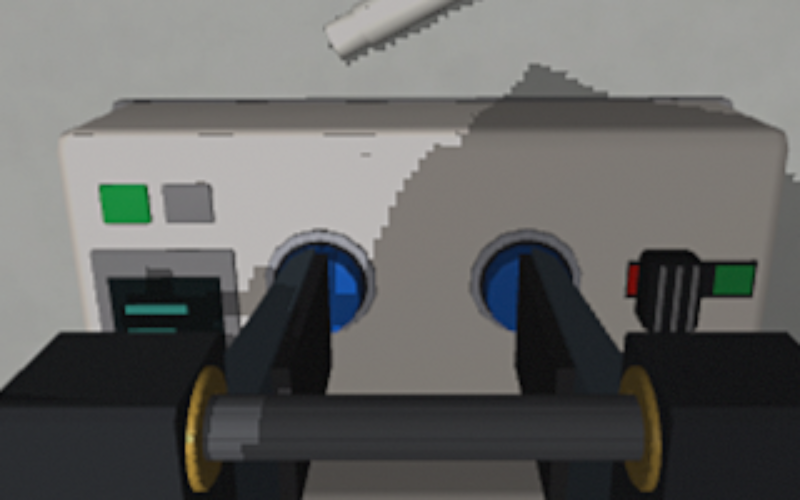

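Both fingertips are centred over the keys at about (323,285) and (527,285), and the gap midpoint matches the key midpoint. Now I press and hold.

Run:
```python
from h import *
def st(): return ctrl.current_tool_pos()[2].round(4),ctrl.current_contact_force().round(1),round(ctrl.current_t(),2)
print(st())
for z in (.073,.071,.069,.067,.066,.065,.064,.063,.062,.061):
    c=ctrl.move_l(P(-.004,0,z),vel=.03,contact_N=20); print(c,st())
    if ctrl.current_contact_force()[2]>22: break
ctrl.sleep(1.); print(st())
i=ctrl.read_camera("wrist")[100:320,150:470];cv2.imwrite("pics/w4.png",cv2.resize(i,None,fx=1.2,fy=1.2))
s=ctrl.read_camera("scene")[120:270,230:440]
cv2.imwrite("pics/s4.png",cv2.resize(s,None,fx=3,fy=3))
```

```text
(np.float64(0.0857), array([ 0.5, -0.1,  0.3]), 11.42)
False (np.float64(0.0729), array([-0.2,  0.7,  0.3]), 11.97)
False (np.float64(0.0711), array([-0.5,  0.3,  2.7]), 12.22)
False (np.float64(0.0691), array([-0.2,  1. ,  5. ]), 12.47)
False (np.float64(0.0672), array([-0.7, -0.3,  4.1]), 12.72)
False (np.float64(0.0664), array([-1.4,  0.5,  9.4]), 12.97)
False (np.float64(0.0661), array([-4.3,  2.2, 23.8]), 13.22)
(np.float64(0.0661), array([-4.3,  2.3, 23.8]), 14.22)
```

View pics/s4.png

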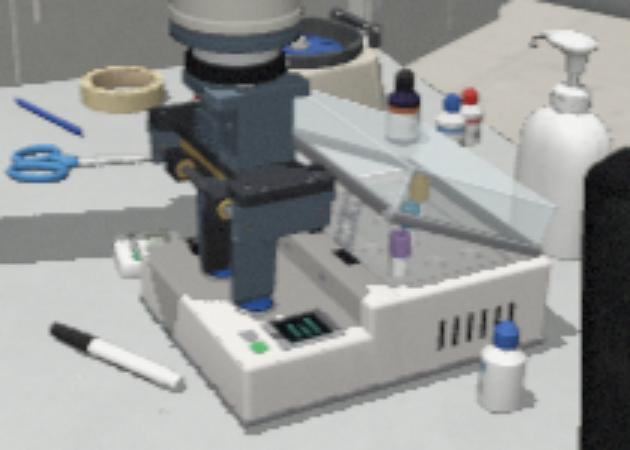

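The lid is rising and both keys are at their stop (z 0.066, 24 N). I'll keep holding.

Run:
```python
from h import *
for k in range(4):
    ctrl.sleep(1.6); s=ctrl.read_camera("scene")[60:270,230:440]
    print(ctrl.current_tool_pos()[2],ctrl.current_contact_force().round(1),ctrl.current_t())
    if k>=2: cv2.imwrite(f"pics/h{k}.png",cv2.resize(s,None,fx=2,fy=2))
a=[cv2.imread(f"pics/h{k}.png") for k in(2,3)]; cv2.imwrite("pics/h.png",np.hstack(a)[:, :800])
print(cv2.absdiff(*a)[:200,150:].mean())
```

```text
0.06611335870545837 [-4.   1.8 23.4] 15.9667
0.06613304664750526 [-4.5  0.5 23.9] 17.6167
0.06612088408859343 [-4.4  0.5 24.1] 19.2667
0.06610105109967705 [-4.9  1.4 23.9] 20.9167
1.0210246913580248
```

View pics/h.png

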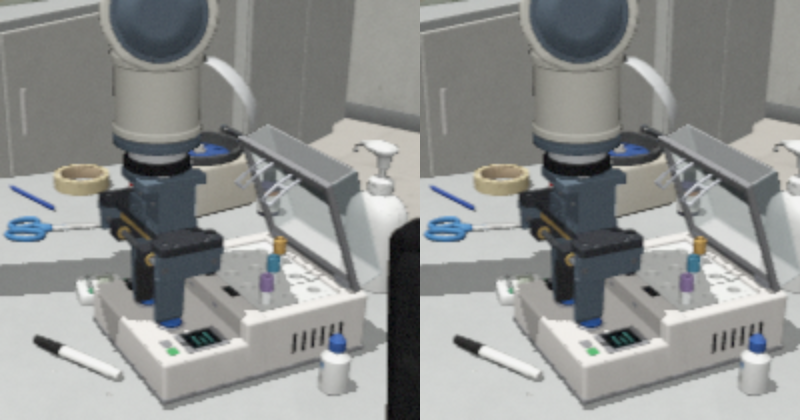

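The lid looks fully or almost fully open. There is plenty of time, so I'll hold a few seconds more and compare images before letting go.

Run:
```python
from h import *
g=lambda: ctrl.read_camera("scene")[60:270,230:440].astype(int)
L=(slice(60,150),slice(120,190)) # lid region
A=g(); B=g(); ctrl.sleep(4); C=g(); h3=None
print("noise",abs(A-B)[L].mean(),"4s",abs(A-C)[L].mean(), ctrl.current_contact_force().round(1))
ctrl.move_l(P(-.004,0,.10),vel=.06); ctrl.move_l(P(-.06,0,.2),vel=.15)
D=g(); ctrl.sleep(1); print("after",abs(C-D)[L].mean(),ctrl.current_contact_force().round(1),ctrl.current_t())
s=cv2.resize(ctrl.read_camera("scene")[60:270,230:440],None,fx=2,fy=2); t=ctrl.read_camera("top")[110:310,220:400]
cv2.imwrite("pics/end.png",np.hstack([s,cv2.resize(t,(378,420))]))
```

```text
noise 1.2675132275132275 4s 1.2595238095238095 [-4.5  1.4 24.5]
after 2.2384656084656083 [-0.2 -0.4 -0.7] 27.7667
```

View pics/end.png

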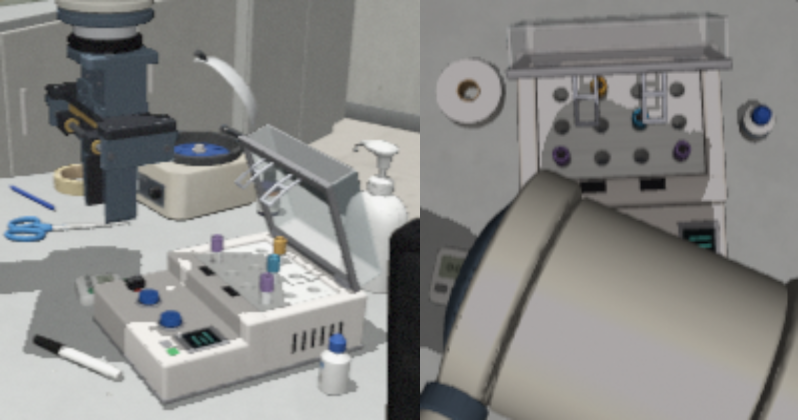

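The lid is fully open and still, the keys are up, and the tubes and the things around are in place. The robot is clear.

```bash
python3 -c "
from bench import ctrl
ctrl.sign_off(); print(ctrl.current_t())"
```

```text
the job is handed in; nothing more can be done
the job is handed in; nothing more can be done
```

The incubator is open and the job is handed in, at about 28 s of the 53 s allowed. No verdict was reported.

- **Lock slide:** I pushed it with the shut fingers until it met its hard stop. The wrist image put the thumb at about y +70 mm, its unlocked end. The stop came about 4 mm further along than I had expected from the stated finger width, so I take the fingertips to be narrower than that.
- **Keys and lid:** I pressed both keys to their stop (tip height 66 mm, about 24 N) and held them for about 12 s. The images showed no further lid movement over the last 4 s of the hold, and only then did I let go and withdraw straight up.
- **Last checks:** After release the lid stood open and the contact force was near zero. In the pictures the keys are up, the four tubes are in their wells, and the marker, dropper bottle and label roll look undisturbed. The timer was partly hidden by the arm in the top view but looked in place in the scene view.

The lid angle and key heights are judged from images only. One check was less clean: the lid-region image difference was higher after withdrawing (2.2 against 1.3 of noise). I put this down to the arm and its shadow moving, because the lid looked the same.

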